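# Swap the over-tall yoghurt jar and lower the maker's cover

### The arm

A 6-joint arm with a two-finger parallel gripper is mounted at the origin on the work surface. World frame = base frame: x ahead of the robot, y to its left, z up, the work surface at z = 0. Lengths are in m, angles in degrees, forces in N, time in s.
With the tool pointing down it reaches from about 0.4 to 0.825 m from the base axis. Payload 7 kg.
Tool frame: the origin (TCP) lies at the very end of the fingers, on their centre line; the grasp point (between the pads) lies 19 mm behind it; x points along the fingers, z is the direction in which the jaws open and shut, and the axes are right-handed (so a half turn about x gives the same grasp; the last joint's range is limited). The gripper opens to 88 mm and grips with 3 to 60 N. Pads are 19 mm wide; open, the fingers measure 130 mm over their backs; the gripper's body (78 mm by 193 mm) begins 47 mm behind the grasp point.
Start: joints at [90.934, 20.546, 0.682, 0, -70.136, -16.507], TCP at [0.181, 0.65, 0.227] pointing down, gripper open.
Joint ranges: [-176.03, 176.03], [-82.01, 121.73], [-58.28, 71.71], [-173.87, 95.51], [-174.79, -0.11], [-173.66, 173.66]. Speed limits (degrees/s): [136.94, 136.94, 172.46, 180, 180, 180].

### API

Orientations are given as [roll, pitch, yaw] about the fixed x, y, z axes, in that order (R = Rz(yaw) Ry(pitch) Rx(roll)).
In Python, from plant import * gives the robot as it stands.
- The arm moves only by the tool arm_command, never from a script. Its argument "commands" is one flat list of numbers, 5 for each row, row after row: the shift along the tool's x, y, z in mm, then the turn about the tool's x in degrees, then the opening in per cent of the stroke, from 0 (shut) to 100 (fully open). A call has 1 to 5 rows; each row shifts and turns the pose as measured when the row begins, along the tool's axes as they then stand; what a row does not reach is not made up. A row lasts 1/8 s, in which the tool goes at most 62.5 mm and 10.7 degrees, less where a joint would pass 70% of its speed; a pose out of reach is approached as far as the arm can. A call is refused whole if a number of a shift passes 62.5 or a number of a turn 10.7, either way. A call with a gripper value outside its range is refused whole. The fingers move at their own pace and stop on an object; the grip force is fixed at half the most. Time passes only in rows, so rows that do not move let the fingers close. It gives the time, the measured TCP pose, the force and the opening at its end, in the units of the state.
- get_obs(): the state, without advancing time (a new reading comes with each control period).
- snapshot(name): name is "scene" or "top"; returns a dict with "frame" (420x560x3 uint8, blue, green, red), "fov_y" (degrees; the focal length in pixels is half the picture's height over the tangent of half this angle, whatever the lens; pixels are square), "cx", "cy" (the principal point, pixels), "world_to_cam" (4x4, takes a point from world to camera coordinates). Camera axes: x right, y up, looking along -z (the intrinsics and any distortion apply to the point x, -y, -z); pixel columns grow to the right and rows downward; lengths in m; the calibration is good to about 2 mm. A picture is of the moment at which its call begins. There is no depth.
- close_job(): hands the job in, once; it reports no verdict.
The state is a dict: "clock": time; "joint_pos": joint angles; "qvel": joint speeds; "tau": joint torques, N m; "tool_pos": TCP position; "orientation": TCP orientation; "force": force on the tool from outside, world axes, zero at the start; "moment": the same for the moment, N m; "opening": finger opening in m.
Only numpy, scipy, OpenCV 4.12 (cv2) and the standard library are available. Lean on these libraries where they do the work, as an engineer would, in place of code of your own. Each camera call takes 0.05 s, during which the arm holds its last target. There are 200 camera calls.

### The job

One of the six jars in the yoghurt maker is too tall for the cover to shut: lift it out and stand it upright on the wooden board. Stand the short jar that lies on its side upright on the worktop and let go of it, then take it again and set it upright in the freed place in the well; set jars down, do not drop them. Then lower the hinged cover gently until it rests fully shut on the rim, without letting it fall, and let go; leave the other five jars standing in the well, and the carton, berries, teaspoon and loose lid where they are.

Things in the scene. Friction and masses are not known exactly. Their poses are not given: they have to be found in the camera images.
- cover (a joint): The yoghurt maker's hinged clear cover: angle in rad, 0 = shut and resting on the rim, grows as it opens (swings up and away from the front); 1.57 = upright, stops at 1.72. It weighs 0.32 kg (about 1.5 N at the handle to carry it when nearly shut). Its hinge is slightly stiff: it stands by itself when within about 0.3 rad of upright, but falls shut if let go below that.
- cover_hinge (a point): Middle of the cover's hinge line, on the far top edge of the maker, 96 mm above the worktop (fixed to the maker; same axes as the well: x points from the maker's front to its hinge side, y is along the hinge line, z up). The cover is a clear shallow dome 196 mm deep, 302 mm wide and 32 mm high (its hollow side faces the front when open).
- cover_bar (a point): Middle of the cover's handle: a dark round bar, 12 mm thick and 110 mm long (94 mm clear between its two arms), parallel to the hinge line, standing 33 mm out from the cover's front edge (27 mm clear between bar and cover). It lies 229 mm from the hinge towards the front and 12 mm higher than the hinge when shut, and turns with the cover; with the cover upright it is the topmost part.
- well (a point): The yoghurt maker, an ivory open-topped appliance 192 mm (x) by 294 mm (y) by 95 mm high, fixed to the worktop. This point is the centre of the flat grey floor of its well, 37 mm above the worktop; the well is 176 mm (x) by 278 mm (y) inside and 58 mm deep, walls 8 mm. x points from the front (robot side) to the hinge side, z up. Six jars stand in it, in two rows (x about -41 and +41 mm) of three (y about -86, 0 and +86 mm).
- tall_mid (a point): The over-tall jar standing in the well among the others: same look and width (56 mm) but 104 mm high instead of 72 mm, so the cover cannot shut over it. White yoghurt jar with an ivory twelve-sided lid 18 mm high and equally wide. Point at its centre, half-way up; z along its axis, upwards. About 0.30 kg.
- spare_mid (a point): The missing short jar: 56 mm across, 72 mm long, about 0.22 kg, with an ivory twelve-sided lid (18 mm high, 56 mm across flats, which keeps it from rolling). It starts lying on its side on the worktop. Point at its centre; its x axis runs along the jar from the bottom to the lid.
- board_top (a point): Wooden serving board fixed on the worktop, 140 x 140 x 14 mm with a short tab handle (34 mm wide, 45 mm long) on its -x side. Point: centre of the top face of the square, 14 mm above the worktop; z up.
- carton: Bystander: small white and blue gable-top milk carton, 62 x 62 mm, 148 mm high, standing. Origin: centre of its underside.
- berries: Bystander: open glass of dark berries, 64 mm across, 62 mm high. Origin: centre of its underside.
- teaspoon: Bystander: steel teaspoon lying flat, 150 mm long. Origin: middle of its underside, its handle towards -x of its own frame.
- loose_lid: Bystander: empty ivory jar lid lying upside down, 56 mm across, 18 mm high. Origin: centre of its underside.
- jar0_mid (a point): One of the five short jars that stand in the well and stay there: 56 mm across, 72 mm high, ivory twelve-sided lid. Point at its centre, half-way up; z along its axis.
- jar1_mid (a point): One of the five short jars that stand in the well and stay there: 56 mm across, 72 mm high, ivory twelve-sided lid. Point at its centre, half-way up; z along its axis.
- jar2_mid (a point): One of the five short jars that stand in the well and stay there: 56 mm across, 72 mm high, ivory twelve-sided lid. Point at its centre, half-way up; z along its axis.
- jar3_mid (a point): One of the five short jars that stand in the well and stay there: 56 mm across, 72 mm high, ivory twelve-sided lid. Point at its centre, half-way up; z along its axis.
- jar4_mid (a point): One of the five short jars that stand in the well and stay there: 56 mm across, 72 mm high, ivory twelve-sided lid. Point at its centre, half-way up; z along its axis.
Not all that is in view belongs to the job. Leave any blue or yellow look-alike of the part that bears jar4_mid alone.

How it is judged:
By the outcome, as a careful person would: the job done as asked, in the order asked, and still so for the second after the job is handed in, with the robot touching nothing.
It also fails if it takes over 72 s, if anything falls off the work surface, if the arm or the gripper's body presses on something with over 40 N, if the wrist force passes 120 N, or if a joint passes its speed limit or range.

## Working session

There is one attempt and no reset: what is moved stays moved. The work goes in short steps, Python scripts to look and compute and a tool call to move; the robot and the scene stay as the last step left them, time stands still between calls to the robot, and variables do not carry over. Pictures are saved under pics/ and viewed, about 8 in all and at most 12, crops included, and the job is handed in when it is done.

Besides the shell and the picture viewer there is one more tool, called by a JSON object that holds its "fn" and its "kwargs", one argument or row to a line. arm_command: Moves the arm, as the interface text tells. Its arguments: {"type":"object","properties":{"commands":{"type":"array"}},"required":["commands"]}

```bash
ls; mkdir -p pics
python3 - <<'E'
from plant import *
import cv2
o=get_obs();print(o)
for n in("scene","top"):
    s=snapshot(n);cv2.imwrite(f"pics/{n}0.png",s["frame"]);print({k:v for k,v in s.items() if k!="frame"})
E
```

```text
pics
{'clock': 0.0, 'joint_pos': array([ 9.09319629e+01,  2.05927154e+01,  6.32404499e-01, -2.11845766e-02,
       -7.01348000e+01, -1.65078328e+01]), 'qvel': array([ 0.03395036, -0.00456337,  0.19691787,  0.06978576,  0.08828079,
       -0.07292773]), 'tau': array([-1.53086468e-03, -5.82713270e+01,  2.93062896e+01,  6.99726686e+00,
        6.84000668e-03, -1.57679519e-04]), 'tool_pos': array([0.1811246 , 0.64972778, 0.22559448]), 'orientation': array([   4.68356905,   89.90282583, -100.89951608]), 'force': array([-0.16253879,  0.66486744, -0.40448851]), 'moment': array([ 0.00851315, -0.02226928, -0.00284552]), 'opening': 0.08782106421953387}
{'fov_y': 52.69214672093523, 'cx': 275.193396434698, 'cy': 212.8697854174207, 'world_to_cam': array([[-0.9675276 ,  0.25268498,  0.00637497,  0.57801828],
       [-0.22829786, -0.88441886,  0.40704222,  0.11265536],
       [ 0.1084916 ,  0.39236919,  0.9133871 , -1.28026404],
       [ 0.        ,  0.        ,  0.        ,  1.        ]])}
{'fov_y': 45.661870274875376, 'cx': 273.07318951291626, 'cy': 208.88352533637402, 'world_to_cam': array([[-0.02691617, -0.99963371,  0.00282185, -0.00138144],
       [ 0.99280932, -0.02640282,  0.11675849, -0.62606242],
       [-0.11664122,  0.00594425,  0.99315633, -1.31628288],
       [ 0.        ,  0.        ,  0.        ,  1.        ]])}
```

View pics/scene0.png

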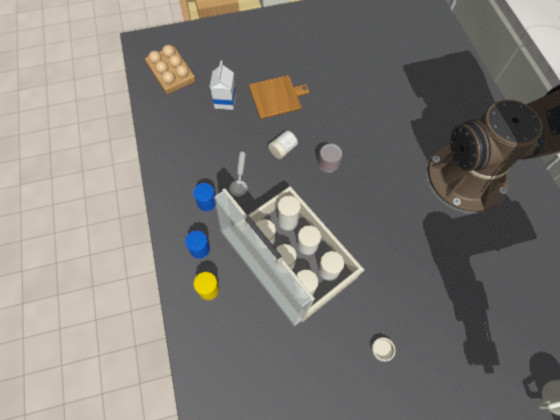

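View pics/top0.png

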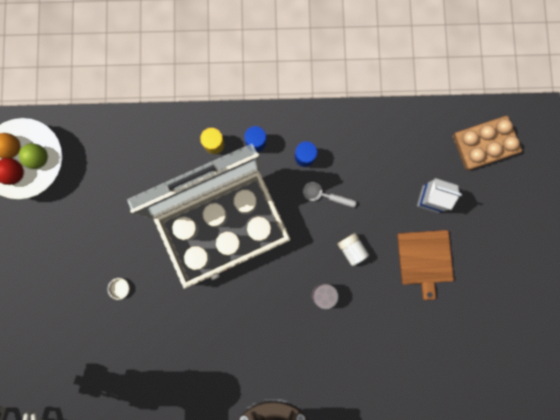

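The over-tall jar appears to be the front-row jar nearest the spoon: scene (289,207), top (259,228). The spare lies at scene (283,145), top (353,249), and the board is at top (425,257). I'll measure these next.

```bash
cat > h.py <<'E'
import numpy as np, cv2
from plant import *
def ray(s,u,v):
    f=s["frame"].shape[0]/2/np.tan(np.radians(s["fov_y"])/2); M=s["world_to_cam"];R=M[:3,:3]
    d=R.T@np.array([(u-s["cx"])/f,-(v-s["cy"])/f,-1.]); return -R.T@M[:3,3], d/np.linalg.norm(d)
def onz(s,u,v,z):
    c,d=ray(s,u,v); return c+d*(z-c[2])/d[2]
def tri(s1,p1,s2,p2):
    c1,d1=ray(s1,*p1);c2,d2=ray(s2,*p2)
    t=np.linalg.lstsq(np.c_[d1,-d2],c2-c1,rcond=None)[0]
    a,b=c1+d1*t[0],c2+d2*t[1]; return (a+b)/2,np.linalg.norm(a-b)
def proj(s,P):
    f=s["frame"].shape[0]/2/np.tan(np.radians(s["fov_y"])/2); q=s["world_to_cam"]@np.r_[P,1]
    return s["cx"]+f*q[0]/-q[2], s["cy"]-f*q[1]/-q[2]
def blobs(s,lo,hi,box,amin=40):
    x0,y0,x1,y1=box; h=cv2.cvtColor(s["frame"],cv2.COLOR_BGR2HSV)[y0:y1,x0:x1]
    m=cv2.inRange(h,np.array(lo),np.array(hi)); cs,_=cv2.findContours(m,cv2.RETR_EXTERNAL,cv2.CHAIN_APPROX_NONE)
    out=[]
    for c in cs:
        if cv2.contourArea(c)>amin:
            (x,y),(w,hh),a=cv2.minAreaRect(c); out.append((round(x+x0,1),round(y+y0,1),round(w,1),round(hh,1),round(a),cv2.contourArea(c)))
    return out
E
python3 - <<'E'
from h import *
S,T=snapshot("scene"),snapshot("top")
np.save("s0.npy",[S,T],allow_pickle=True)
for n,s,b in(("scene",S,(215,120,375,325)),("top",T,(120,140,380,300))):
    x0,y0,x1,y1=b; 
    print(n)
    for r in blobs(s,(15,10,150),(40,120,255),b): print(r)
    print("wood",blobs(s,(5,120,80),(18,255,255),(245,70,320,125) if n=="scene" else (380,210,470,310)))
a=cv2.resize(S["frame"][120:325,215:375],None,fx=2.9,fy=2.9,interpolation=cv2.INTER_CUBIC)
b=cv2.resize(T["frame"][140:300,120:380],None,fx=1.25*1.0,fy=1.25,interpolation=cv2.INTER_CUBIC)
c=np.zeros((600,800,3),np.uint8);c[:a.shape[0],:a.shape[1]]=a;c[:b.shape[0],470:470+b.shape[1]]=b
# add board / spare blow-up from top
d=cv2.resize(T["frame"][220:300,310:460],None,fx=2.2,fy=2.2,interpolation=cv2.INTER_CUBIC);c[300:300+d.shape[0],468:468+d.shape[1]]=d
cv2.imwrite("pics/c1.png",c)
E
```

```text
scene
(266.8, 226.3, 19.8, 13.4, 45, 196.5)
(234.0, 202.5, 35.0, 4.0, 50, 99.0)
(297.2, 250.8, 116.1, 80.9, 51, 3607.5)
(278.8, 147.3, 18.4, 16.3, 45, 197.0)
wood [(280.2, 94.9, 36.4, 56.9, 77, 1546.0)]
top
(352.1, 249.3, 27.2, 19.3, 58, 188.0)
(221.5, 230.5, 77.9, 117.0, 66, 8468.0)
(204.5, 192.1, 3.1, 111.0, 66, 176.0)
(193.7, 181.7, 5.9, 140.1, 66, 391.0)
wood [(425.9, 264.9, 68.5, 51.9, 85, 2769.5)]
```

View pics/c1.png

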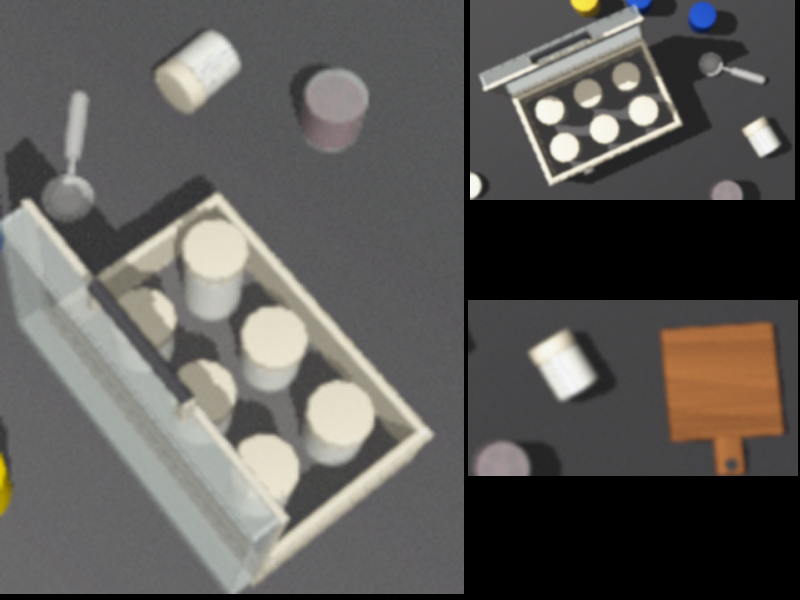

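Run:
```python
from h import *
S,T=np.load("s0.npy",allow_pickle=True)
np.set_printoptions(precision=4,suppress=True)
for n,s,b,r in(("S",S,(215,180,375,325),(9,14)),("T",T,(150,180,300,290),(9,14))):
    g=cv2.resize(cv2.cvtColor(s["frame"],cv2.COLOR_BGR2GRAY)[b[1]:b[3],b[0]:b[2]],None,fx=4,fy=4,interpolation=cv2.INTER_CUBIC)
    c=cv2.HoughCircles(g,cv2.HOUGH_GRADIENT_ALT,1.5,60,param1=100,param2=0.6,minRadius=4*r[0]-2,maxRadius=4*r[1])
    if c is not None:
        print(n,[(round(x/4+b[0]-.4,1),round(y/4+b[1]-.4,1),round(q/4,1)) for x,y,q in c[0]])
P={"tall_top":((289.1,206.2),(258.4,228.8)),"front_mid":((309.5,236),(227.5,242.7)),"front_+y":((332,262.5),(196,257.5)),
"cornerF-":((290.2,187.9),(288.8,238.4)),"cornerF+":((363.3,270),(183.2,286.4)),
"bar":((263.3,237.2),(193.6,178.4)),"spare":((283.3,144.8),(353.2,249.5))}
for k,(a,b) in P.items(): print(k,*tri(S,a,T,b), onz(T,*b,.095))
# board contour without the tab
for n,s,b in(("S",S,(235,60,320,125)),("T",T,(380,210,470,310))):
    h=cv2.cvtColor(s["frame"],cv2.COLOR_BGR2HSV);m=cv2.inRange(h,(5,110,60),(20,255,255))
    k=np.zeros_like(m);k[b[1]:b[3],b[0]:b[2]]=m[b[1]:b[3],b[0]:b[2]]
    k=cv2.morphologyEx(k,cv2.MORPH_OPEN,np.ones((23,23)) if n=="T" else cv2.getStructuringElement(2,(21,21)))
    c=max(cv2.findContours(k,0,2)[0],key=cv2.contourArea);r=cv2.minAreaRect(c);print(n,"board",r,onz(s,*r[0],.014))
h=cv2.cvtColor(T["frame"],cv2.COLOR_BGR2HSV)[232:268,335:372]
m=cv2.inRange(h,(0,0,120),(180,255,255));c=max(cv2.findContours(m,0,1)[0],key=cv2.contourArea);r=cv2.minAreaRect(c)
bx=cv2.boxPoints(r)+[335,232];print("spare",r,[onz(T,*p,.028)[:2] for p in bx],onz(T,r[0][0]+335,r[0][1]+232,.045))
l=cv2.inRange(h,(12,30,120),(40,255,255));M=cv2.moments(l);print("lidpix",M["m10"]/M["m00"]+335,M["m01"]/M["m00"]+232)
h=cv2.cvtColor(S["frame"],cv2.COLOR_BGR2HSV)[125:165,265:302]
m=cv2.inRange(h,(0,0,120),(180,255,255));c=max(cv2.findContours(m,0,1)[0],key=cv2.contourArea);r=cv2.minAreaRect(c);print("spareS",r[0][0]+265,r[0][1]+125,r)
```

```text
S [(np.float32(332.0), np.float32(263.2), np.float32(12.0)), (np.float32(308.0), np.float32(235.8), np.float32(10.5)), (np.float32(287.0), np.float32(204.7), np.float32(10.1)), (np.float32(264.5), np.float32(229.5), np.float32(10.4)), (np.float32(287.0), np.float32(204.7), np.float32(12.7))]
T [(np.float32(258.4), np.float32(228.4), np.float32(12.1)), (np.float32(183.0), np.float32(228.0), np.float32(11.3)), (np.float32(244.5), np.float32(200.6), np.float32(11.4)), (np.float32(195.0), np.float32(257.6), np.float32(11.8)), (np.float32(226.8), np.float32(243.4), np.float32(11.5)), (np.float32(213.0), np.float32(214.1), np.float32(11.0))]
tall_top [0.5661 0.0205 0.1273] 0.0008793619677058015 [0.5682 0.0215 0.095 ]
front_mid [0.5338 0.1018 0.0978] 0.001137411158351259 [0.5345 0.1018 0.095 ]
front_+y [0.4984 0.1834 0.0945] 0.0007159757057508116 [0.4987 0.1832 0.095 ]
cornerF- [ 0.5414 -0.0564  0.075 ] 0.002380761785413847 [ 0.5413 -0.0562  0.095 ]
cornerF+ [0.4254 0.2189 0.0828] 0.0012379820546125349 [0.4263 0.2164 0.095 ]
bar [0.6649 0.1545 0.3102] 0.00014306568169681927 [0.7046 0.1876 0.095 ]
spare [ 0.5108 -0.2339  0.0152] 0.00019458186192154663 [ 0.5084 -0.2209  0.095 ]
S board ((275.0588684082031, 96.23529052734375), (36.38034439086914, 44.626548767089844), 75.96376037597656) [ 0.4879 -0.4213  0.014 ]
T board ((425.0, 257.0), (52.0, 52.0), 90.0) [ 0.4852 -0.4292  0.014 ]
spare ((17.308990478515625, 17.505619049072266), (28.679752349853516, 20.76319122314453), 58.570438385009766) [array([ 0.5301, -0.1861]), array([ 0.5582, -0.2354]), array([ 0.491 , -0.2728]), array([ 0.4632, -0.2236])] [ 0.51   -0.2267  0.045 ]
lidpix 347.8690476190476 239.97619047619048
spareS 283.1764717102051 143.79411506652832 ((18.176471710205078, 18.79411506652832), (19.171171188354492, 29.05946159362793), 47.72631072998047)
```

```bash
cat >> h.py <<'E'
from scipy.spatial.transform import Rotation as Ro
def Rt(o): return Ro.from_euler("xyz",o["orientation"],degrees=True).as_matrix()
def to(p,az=None,o=None):
    "tool-axis shift (mm) in the present axes, and in the axes after the turn; and the turn about tool x"
    o=o or get_obs();R=Rt(o);d=(np.array(p)-o["tool_pos"])*1000
    a=np.degrees(np.arctan2(R[1,2],R[0,2])); out=dict(pos=o["tool_pos"].round(4),az=round(a,1),shift=(R.T@d).round(0))
    if az is not None:
        t=(az-a+90)%180-90   # jaw line is symmetric
        for t in (t,t-180*np.sign(t)):
            th=-t # tool x is down: turn about +x lowers the azimuth
            R2=R@Ro.from_euler("x",th,degrees=True).as_matrix(); out[f"turn {th:.1f}"]=(R2.T@d).round(0)
    print(out,"F",o["force"].round(1),"op",round(o["opening"]*1000,1),"t",round(o["clock"],2),"q6",round(o["joint_pos"][5],0))
E
python3 - <<'E'
from h import *
np.set_printoptions(precision=4,suppress=True)
S,T=np.load("s0.npy",allow_pickle=True)
for u in((258.4,228.4),(183,228),(244.5,200.6),(195,257.6),(226.8,243.4),(213,214.1)): print(u,onz(T,*u,.109)[:2],onz(T,*u,.141)[:2])
print(Rt(get_obs()))
to([.566,.020,.25],67.7); to([.566,.020,.25],157.3)
E
```

```text
(258.4, 228.4) [0.5681 0.0211] [0.5656 0.0203]
(183, 228) [0.5743 0.2136] [0.5716 0.2079]
(244.5, 200.6) [0.6407 0.0552] [0.6363 0.0535]
(195, 257.6) [0.4982 0.1836] [0.4975 0.1787]
(226.8, 243.4) [0.532  0.1024] [0.5304 0.0996]
(213, 214.1) [0.6079 0.1365] [0.6044 0.1328]
[[-0.0002  0.9633 -0.2684]
 [-0.001  -0.2684 -0.9633]
 [-1.      0.0001  0.001 ]]
{'pos': array([0.1812, 0.65  , 0.226 ]), 'az': np.float64(-105.6), 'shift': array([-23., 540., 504.]), 'turn 6.7': array([-23., 595., 437.]), 'turn -173.3': array([ -23., -595., -437.])} F [0.9 0.3 0. ] op 87.6 t 0.2 q6 -17.0
{'pos': array([0.1812, 0.65  , 0.226 ]), 'az': np.float64(-105.6), 'shift': array([-23., 540., 504.]), 'turn -82.9': array([ -23., -433.,  598.]), 'turn 97.1': array([ -23.,  433., -598.])} F [0.9 0.3 0. ] op 87.6 t 0.2 q6 -17.0
```

{"fn": "arm_command", "kwargs": {
  "commands": [-2,45,41,6.7,100,-2,49,36,0,100,-2,49,36,0,100,-2,49,36,0,100,-2,49,36,0,100]
}}

```text
clock: 0.82
tool_pos: [0.3414, 0.3858, 0.2341]
orientation: [20.5, 89.8, -91.7]
force: [1.3, -0.0, -0.5]
opening: 0.0875
```

{"fn": "arm_command", "kwargs": {
  "commands": [-2,49,36,0,100,-2,49,36,0,100,-2,49,36,0,100,-2,49,36,0,100,-2,49,36,0,100]
}}

```text
clock: 1.45
tool_pos: [0.5032, 0.1187, 0.2467]
orientation: [73.7, 89.8, -38.4]
force: [1.4, 1.7, -0.2]
opening: 0.0878
```

Run:
```python
from h import *
to([.566,.020,.21],67.7)
```

```text
{'pos': array([0.5032, 0.1187, 0.2467]), 'az': np.float64(-112.0), 'shift': array([37., 95., 68.]), 'turn 0.3': array([37., 95., 67.]), 'turn -179.7': array([ 37., -95., -67.])} F [ 1.4  1.7 -0.2] op 87.8 t 1.45 q6 33.0
```

{"fn": "arm_command", "kwargs": {
  "commands": [18,48,34,0,100,19,48,34,0,100,0,0,0,0,100]
}}

```text
clock: 1.82
tool_pos: [0.5688, 0.0141, 0.2097]
orientation: [91.6, 89.8, -20.7]
force: [-1.1, 0.4, -0.3]
opening: 0.0877
```

Run:
```python
from h import *
to([.566,.020,.106],67.7)
S,T=snapshot("scene"),snapshot("top")
o=get_obs();R=Rt(o);p=o["tool_pos"]
ims=[]
for s,(x0,y0) in((S,(220,130)),(T,(190,160))):
    im=cv2.resize(s["frame"][y0:y0+130,x0:x0+130],None,fx=3,fy=3,interpolation=cv2.INTER_CUBIC)
    for k in(44,-44,65,-65):
        u,v=proj(s,p+R[:,2]*k/1000);cv2.circle(im,(int((u-x0+.5)*3),int((v-y0+.5)*3)),2,(0,0,255) if abs(k)==44 else (0,255,0),-1)
    ims.append(im)
cv2.imwrite("pics/c2.png",np.hstack(ims))
```

```text
{'pos': array([0.5688, 0.0141, 0.2097]), 'az': np.float64(-112.3), 'shift': array([104.,  -5.,  -4.]), 'turn -0.0': array([104.,  -5.,  -4.]), 'turn 180.0': array([104.,   5.,   4.])} F [-1.1  0.4 -0.3] op 87.7 t 1.82 q6 46.0
```

View pics/c2.png

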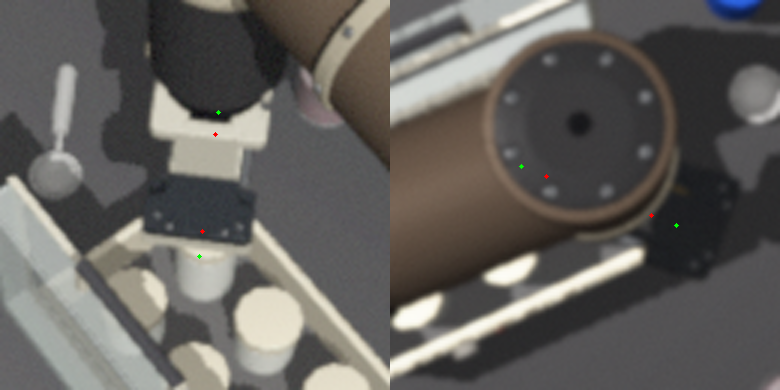

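The tool hovers over the corner jar at scene crop (205,250), with the jaws on the well's diagonal. I'll go down and grip.

{"fn": "arm_command", "kwargs": {
  "commands": [40,-5,-4,0,100,50,0,0,0,100,13,0,0,0,100,0,0,0,0,40,0,0,0,0,40]
}}

```text
clock: 2.55
tool_pos: [0.5683, 0.0282, 0.1128]
orientation: [121.0, 89.1, 9.3]
force: [-0.0, -0.5, 0.2]
opening: 0.0731
```

{"fn": "arm_command", "kwargs": {
  "commands": [0,0,0,0,40,0,0,0,0,40]
}}

```text
clock: 2.8
tool_pos: [0.5693, 0.0284, 0.1155]
orientation: [121.6, 88.9, 9.9]
force: [-0.4, -0.3, -2.1]
opening: 0.0566
```

Run:
```python
from h import *
to([.485,-.428,.25],67.7);to([.485,-.428,.25],-13)
```

```text
{'pos': array([0.5693, 0.0284, 0.1155]), 'az': np.float64(-111.7), 'shift': array([-138.,   93.,  454.]), 'turn 0.6': array([-138.,   97.,  453.]), 'turn -179.4': array([-138.,  -97., -453.])} F [-0.4 -0.3 -2.1] op 56.6 t 2.8 q6 45.0
{'pos': array([0.5693, 0.0284, 0.1155]), 'az': np.float64(-111.7), 'shift': array([-138.,   93.,  454.]), 'turn 81.3': array([-138.,  463.,  -23.]), 'turn -98.7': array([-138., -463.,   23.])} F [-0.4 -0.3 -2.1] op 56.6 t 2.8 q6 45.0
```

{"fn": "arm_command", "kwargs": {
  "commands": [-30,0,0,0,40,-45,0,0,0,40,-45,0,0,0.6,40,0,12,56,0,40,0,12,56,0,40]
}}

```text
clock: 3.42
tool_pos: [0.5462, -0.0837, 0.2381]
orientation: [128.4, 88.9, 16.3]
force: [1.2, 0.4, -3.6]
opening: 0.0564
```

{"fn": "arm_command", "kwargs": {
  "commands": [0,12,56,0,40,0,12,56,0,40,0,12,56,0,40,0,12,56,0,40,0,12,56,0,40]
}}

```text
clock: 4.05
tool_pos: [0.4938, -0.3729, 0.236]
orientation: [132.4, 88.6, 20.3]
force: [1.7, 1.0, -2.4]
opening: 0.0563
```

Run:
```python
from h import *
to([.485,-.428,.0935],67.7)
S,T=snapshot("scene"),snapshot("top")
a=S["frame"][40:340,180:400];b=T["frame"][140:330,150:480]
c=np.zeros((600,800,3),np.uint8);a=cv2.resize(a,None,fx=2,fy=2);c[:600,:440]=a;b=cv2.resize(b,(360,207));c[:207,440:]=b
cv2.imwrite("pics/c3.png",c)
```

```text
{'pos': array([ 0.4938, -0.3729,  0.236 ]), 'az': np.float64(-112.1), 'shift': array([142.,  10.,  57.]), 'turn 0.2': array([142.,  10.,  57.]), 'turn -179.8': array([142., -10., -57.])} F [ 1.7  1.  -2.4] op 56.3 t 4.05 q6 88.0
```

View pics/c3.png

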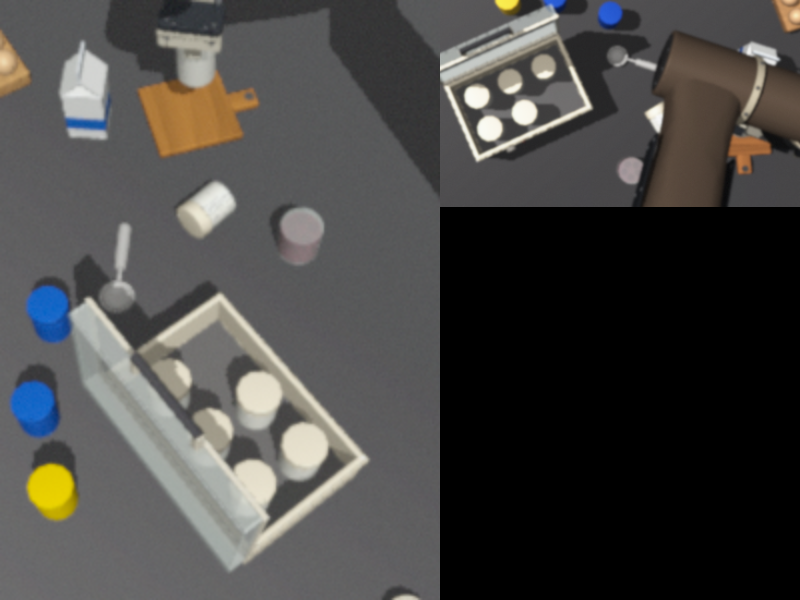

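The tall jar is held at crop (195,60), just short of the board. The well now has its free place at the front corner nearest the spoon.

{"fn": "arm_command", "kwargs": {
  "commands": [10,6,32,0,40,35,4,25,0,40,40,0,0,0,40,25,0,0,0,40,10,0,0,0,40]
}}

```text
clock: 4.78
tool_pos: [0.4818, -0.4341, 0.1111]
orientation: [133.7, 88.6, 21.0]
force: [0.3, 0.1, -2.3]
opening: 0.0566
```

Run:
```python
from h import *
to([.485,-.428,.0935],67.7)
S=np.load("s0.npy",allow_pickle=True)[0]
print(proj(S,[.4938,-.3729,.1575]))
```

```text
{'pos': array([ 0.4818, -0.4341,  0.1111]), 'az': np.float64(-112.7), 'shift': array([18.,  0., -7.]), 'turn -0.4': array([18.,  0., -7.]), 'turn 179.6': array([18., -0.,  7.])} F [ 0.3  0.1 -2.3] op 56.6 t 4.78 q6 94.0
(np.float64(277.61901554949304), np.float64(77.00192161611793))
```

{"fn": "arm_command", "kwargs": {
  "commands": [9,0,-6,0,40,5,0,0,0,40,2,0,0,0,40,2,0,0,0,40]
}}

```text
clock: 5.28
tool_pos: [0.4864, -0.428, 0.0945]
orientation: [128.5, 88.4, 15.9]
force: [0.3, 0.4, -3.0]
opening: 0.0564
```

Run:
```python
from h import *
to([.485,-.428,.0935],67.7)
```

```text
{'pos': array([ 0.4864, -0.428 ,  0.0945]), 'az': np.float64(-112.6), 'shift': array([ 1., -1.,  1.]), 'turn -0.3': array([ 1., -1.,  1.]), 'turn 179.7': array([ 1.,  1., -1.])} F [ 0.3  0.4 -3. ] op 56.4 t 5.28 q6 93.0
```

{"fn": "arm_command", "kwargs": {
  "commands": [2,0,0,0,40,2,0,0,0,40]
}}

```text
clock: 5.52
tool_pos: [0.4874, -0.4286, 0.092]
orientation: [124.2, 88.3, 11.6]
force: [-0.6, 0.7, 8.2]
opening: 0.0563
```

{"fn": "arm_command", "kwargs": {
  "commands": [2,0,0,0,40]
}}

```text
clock: 5.65
tool_pos: [0.4885, -0.4294, 0.0919]
orientation: [119.8, 88.2, 7.3]
force: [-2.0, 1.3, 9.5]
opening: 0.056
```

{"fn": "arm_command", "kwargs": {
  "commands": [2,0,0,0,40]
}}

```text
clock: 5.78
tool_pos: [0.4895, -0.4301, 0.092]
orientation: [116.1, 88.1, 3.6]
force: [-2.2, 1.7, 7.0]
opening: 0.0564
```

{"fn": "arm_command", "kwargs": {
  "commands": [0,0,0,0,100,0,0,0,0,100,0,0,0,0,100,-20,0,0,0,100,-45,0,0,0,100]
}}

```text
clock: 6.4
tool_pos: [0.4859, -0.4296, 0.1551]
orientation: [121.7, 88.3, 9.2]
force: [1.5, -0.5, 0.9]
opening: 0.0875
```

Run:
```python
from h import *
np.set_printoptions(precision=4,suppress=True)
S,T=np.load("s0.npy",allow_pickle=True)
o=get_obs();print(Rt(o)[:,0],o["joint_pos"])
# spare axis points, T at z~.028 ; lid direction
b=onz(T,352.31,249.5,.028);print(b)
a=np.radians(27);c=np.array([.5106,-.2295]);g=c+.008*np.array([np.cos(a),np.sin(a)]);print(g)
to([*g,.10],117)
```

```text
[ 0.0286  0.0046 -0.9996] [-24.8537  20.3939  -8.8531  -1.0804 -59.3815  92.8738]
[ 0.5105 -0.2295  0.028 ]
[ 0.5177 -0.2259]
{'pos': array([ 0.4859, -0.4296,  0.1551]), 'az': np.float64(-112.5), 'shift': array([  57.,  -50., -200.]), 'turn -49.5': array([  57.,  119., -168.]), 'turn 130.5': array([  57., -119.,  168.])} F [ 1.5 -0.5  0.9] op 87.5 t 6.4 q6 93.0
```

{"fn": "arm_command", "kwargs": {
  "commands": [0,0,-20,-9.9,100,0,0,-20,-9.9,100,0,0,-20,-9.9,100,0,0,-20,-9.9,100,0,0,-20,-9.9,100]
}}

```text
clock: 7.02
tool_pos: [0.492, -0.3327, 0.1594]
orientation: [62.9, 88.0, 1.3]
force: [-0.0, -0.4, 0.6]
opening: 0.0876
```

Run:
```python
from h import *
to([.5177,-.2259,.10],117)
```

```text
{'pos': array([ 0.492 , -0.3327,  0.1594]), 'az': np.float64(-61.6), 'shift': array([ 60.,  72., -83.]), 'turn 1.4': array([ 60.,  70., -84.]), 'turn -178.6': array([ 60., -70.,  84.])} F [-0.  -0.4  0.6] op 87.6 t 7.03 q6 134.0
```

{"fn": "arm_command", "kwargs": {
  "commands": [10,30,-33,1,100,20,28,-32,0,100,20,12,-18,0,100,0,0,0,0,100]
}}

```text
clock: 7.52
tool_pos: [0.5175, -0.2228, 0.1099]
orientation: [62.8, 87.9, 0.4]
force: [-0.1, -0.3, -0.4]
opening: 0.0878
```

Run:
```python
from h import *
to([.5177,-.2259,.016],117)
S=snapshot("scene")
cv2.imwrite("pics/c4.png",cv2.resize(S["frame"][50:200,200:400],None,fx=3,fy=3,interpolation=cv2.INTER_CUBIC))
```

```text
{'pos': array([ 0.5175, -0.2228,  0.1099]), 'az': np.float64(-62.4), 'shift': array([94., -4.,  1.]), 'turn 0.6': array([94., -4.,  1.]), 'turn -179.4': array([94.,  4., -1.])} F [-0.1 -0.3 -0.4] op 87.8 t 7.53 q6 121.0
```

View pics/c4.png

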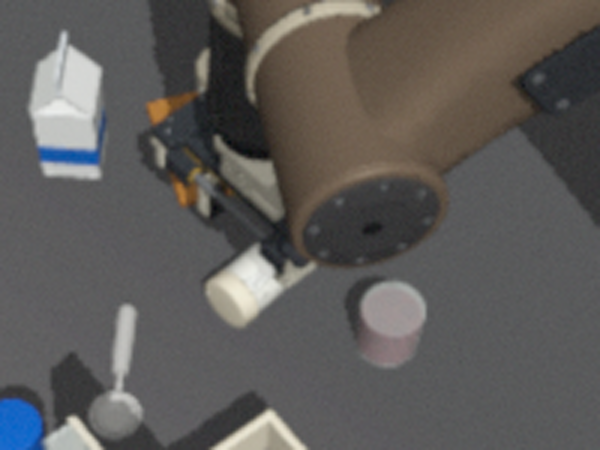

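{"fn": "arm_command", "kwargs": {
  "commands": [40,-2,1,0,100,35,-2,0,0,100,12,0,0,0,100,3,0,0,0,100]
}}

```text
clock: 8.07
tool_pos: [0.5225, -0.23, 0.0231]
orientation: [59.4, 87.4, -3.0]
force: [0.3, 0.3, 0.7]
opening: 0.0874
```

Run:
```python
from h import *
to([.5177,-.2259,.013],117)
```

```text
{'pos': array([ 0.5225, -0.23  ,  0.0231]), 'az': np.float64(-62.5), 'shift': array([10., -3., -6.]), 'turn 0.5': array([10., -3., -6.]), 'turn -179.5': array([10.,  3.,  6.])} F [0.3 0.3 0.7] op 87.4 t 8.07 q6 122.0
```

{"fn": "arm_command", "kwargs": {
  "commands": [8,-3,-6,0,100,3,0,0,0,40,0,0,0,0,40,0,0,0,0,40,0,0,0,0,40]
}}

```text
clock: 8.7
tool_pos: [0.5195, -0.2264, 0.0145]
orientation: [58.8, 87.0, -3.6]
force: [0.1, -0.4, -1.4]
opening: 0.0556
```

{"fn": "arm_command", "kwargs": {
  "commands": [-15,0,0,0,40,-40,0,0,0,40,-35,0,0,0,40,0,0,0,0,40]
}}

```text
clock: 9.2
tool_pos: [0.5142, -0.2261, 0.1092]
orientation: [58.8, 87.1, -3.6]
force: [0.4, 0.3, -2.5]
opening: 0.0556
```

Run:
```python
from h import *
to([.5177,-.2259,.10],117)
S=snapshot("scene")
cv2.imwrite("pics/c5.png",cv2.resize(S["frame"][50:200,200:400],None,fx=3,fy=3,interpolation=cv2.INTER_CUBIC))
```

```text
{'pos': array([ 0.5142, -0.2261,  0.1092]), 'az': np.float64(-62.4), 'shift': array([9., 3., 1.]), 'turn 0.6': array([9., 3., 1.]), 'turn -179.4': array([ 9., -3., -1.])} F [ 0.4  0.3 -2.5] op 55.6 t 9.2 q6 121.0
```

View pics/c5.png

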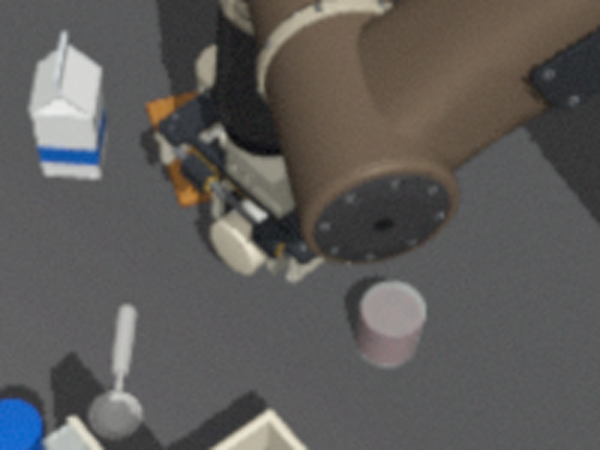

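The spare is held with its axis still level. The tool can only yaw, so I'll tip the jar upright against the maker's front rim. I'll go there raised.

Run:
```python
from h import *
to([.502,-.0066,.145],112.9)
```

```text
{'pos': array([ 0.5132, -0.2258,  0.1076]), 'az': np.float64(-62.5), 'shift': array([ -38.,   93., -199.]), 'turn 4.6': array([ -38.,   77., -205.]), 'turn -175.4': array([-38., -77., 205.])} F [ 0.3  0.2 -1.5] op 55.7 t 9.25 q6 121.0
```

{"fn": "arm_command", "kwargs": {
  "commands": [-20,10,-30,4.6,40,-15,17,-45,0,40,-5,18,-48,0,40,0,18,-48,0,40,0,10,-25,0,40]
}}

```text
clock: 9.88
tool_pos: [0.4964, -0.0131, 0.144]
orientation: [64.4, 87.7, -3.1]
force: [0.1, -0.2, -1.3]
opening: 0.0553
```

Run:
```python
from h import *
to([.502,-.0066,.130],112.9)
```

```text
{'pos': array([ 0.4964, -0.0131,  0.144 ]), 'az': np.float64(-67.6), 'shift': array([14.,  7., -4.]), 'turn -0.5': array([14.,  7., -4.]), 'turn 179.5': array([14., -7.,  4.])} F [ 0.1 -0.2 -1.3] op 55.3 t 9.88 q6 90.0
```

{"fn": "arm_command", "kwargs": {
  "commands": [8,6,-3,0,40,8,2,-1,0,40,5,0,0,0,40]
}}

```text
clock: 10.25
tool_pos: [0.5021, -0.0056, 0.1206]
orientation: [63.1, 87.8, -4.3]
force: [0.2, 0.1, -2.0]
opening: 0.0554
```

Run:
```python
from h import *
to([.502,-.0066,.120],112.9)
to([.4912,-.0112,.097],112.9)
```

```text
{'pos': array([ 0.5021, -0.0056,  0.1206]), 'az': np.float64(-67.4), 'shift': array([ 1., -0.,  1.]), 'turn -0.3': array([ 1., -0.,  1.]), 'turn 179.7': array([ 1.,  0., -1.])} F [ 0.2  0.1 -2. ] op 55.4 t 10.25 q6 89.0
{'pos': array([ 0.5021, -0.0056,  0.1206]), 'az': np.float64(-67.4), 'shift': array([ 23., -13.,   1.]), 'turn -0.3': array([ 23., -13.,   1.]), 'turn 179.7': array([23., 13., -1.])} F [ 0.2  0.1 -2. ] op 55.4 t 10.25 q6 89.0
```

{"fn": "arm_command", "kwargs": {
  "commands": [6,0,0,0,40,5,0,0,0,40,4,-2,0,0,40]
}}

```text
clock: 10.62
tool_pos: [0.4997, -0.0083, 0.1049]
orientation: [61.6, 88.0, -5.9]
force: [-10.1, 5.1, 16.3]
opening: 0.0557
```

{"fn": "arm_command", "kwargs": {
  "commands": [4,-3,0,0,40]
}}

```text
clock: 10.75
tool_pos: [0.4975, -0.0093, 0.1018]
orientation: [63.1, 87.9, -4.5]
force: [-6.1, 4.1, 12.9]
opening: 0.0555
```

{"fn": "arm_command", "kwargs": {
  "commands": [5,-3,0,0,40]
}}

```text
clock: 10.88
tool_pos: [0.4952, -0.0105, 0.0978]
orientation: [64.2, 87.8, -3.4]
force: [-7.2, 3.3, 11.8]
opening: 0.0559
```

Run:
```python
from h import *
to([.4912,-.0112,.097],112.9)
```

```text
{'pos': array([ 0.4952, -0.0105,  0.0978]), 'az': np.float64(-67.6), 'shift': array([ 1., -4., -1.]), 'turn -0.5': array([ 1., -4., -1.]), 'turn 179.5': array([1., 4., 1.])} F [-7.2  3.3 11.8] op 55.9 t 10.88 q6 89.0
```

{"fn": "arm_command", "kwargs": {
  "commands": [4,-4,0,0,40,5,-2,0,0,40,5,-2,0,0,40]
}}

```text
clock: 11.25
tool_pos: [0.4901, -0.0137, 0.0865]
orientation: [66.9, 87.5, -0.7]
force: [-6.0, 2.8, 9.5]
opening: 0.0553
```

{"fn": "arm_command", "kwargs": {
  "commands": [5,0,0,0,40,5,1,0,0,40,5,2,0,0,40]
}}

```text
clock: 11.62
tool_pos: [0.4887, -0.0155, 0.0723]
orientation: [63.2, 87.8, -4.5]
force: [-12.1, 0.7, 12.6]
opening: 0.0557
```

Run:
```python
from h import *
to([.4918,-.0109,.0645],112.9)
S=snapshot("scene")
cv2.imwrite("pics/c6.png",cv2.resize(S["frame"][120:300,200:400],None,fx=3,fy=3,interpolation=cv2.INTER_CUBIC))
```

```text
{'pos': array([ 0.4887, -0.0155,  0.0723]), 'az': np.float64(-67.7), 'shift': array([ 8.,  4., -3.]), 'turn -0.6': array([ 8.,  4., -3.]), 'turn 179.4': array([ 8., -4.,  3.])} F [-12.1   0.7  12.6] op 55.7 t 11.62 q6 89.0
```

View pics/c6.png

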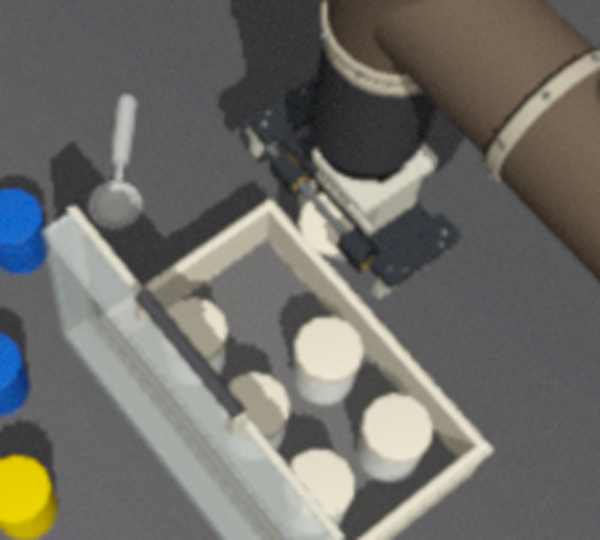

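The lid (crop 315,228) has turned mostly upward between the fingers, so the tipping works. I'll finish it.

{"fn": "arm_command", "kwargs": {
  "commands": [5,3,-2,0,40,4,3,-1,0,40,2,3,0,0,40]
}}

```text
clock: 12.05
tool_pos: [0.4869, -0.0159, 0.0601]
orientation: [42.0, 88.6, -26.0]
force: [-11.8, -3.0, 10.6]
opening: 0.0555
```

{"fn": "arm_command", "kwargs": {
  "commands": [0,3,0,0,40,0,3,0,0,40]
}}

```text
clock: 12.3
tool_pos: [0.4864, -0.0169, 0.059]
orientation: [16.7, 89.0, -51.4]
force: [-9.8, -1.9, 8.7]
opening: 0.0557
```

Run:
```python
from h import *
to([.4918,-.0109,.0645],112.9)
```

```text
{'pos': array([ 0.4864, -0.0169,  0.059 ]), 'az': np.float64(-68.1), 'shift': array([-5.,  7., -3.]), 'turn -1.0': array([-5.,  7., -3.]), 'turn 179.0': array([-5., -7.,  3.])} F [-9.8 -1.9  8.7] op 55.7 t 12.3 q6 89.0
```

{"fn": "arm_command", "kwargs": {
  "commands": [0,7,-2,0,40,0,8,-2,0,40]
}}

```text
clock: 12.55
tool_pos: [0.4866, -0.0155, 0.0564]
orientation: [-47.6, 88.5, -116.1]
force: [-13.3, -15.0, 7.8]
opening: 0.0557
```

Run:
```python
from h import *
to([.4918,-.0109,.0645],112.9)
S=snapshot("scene")
cv2.imwrite("pics/c7.png",cv2.resize(S["frame"][160:240,270:370],None,fx=6,fy=6,interpolation=cv2.INTER_CUBIC))
```

```text
{'pos': array([ 0.4866, -0.0155,  0.0564]), 'az': np.float64(-68.4), 'shift': array([-8.,  6., -2.]), 'turn -1.3': array([-8.,  6., -2.]), 'turn 178.7': array([-8., -6.,  2.])} F [-13.3 -15.    7.8] op 55.7 t 12.55 q6 88.0
```

View pics/c7.png

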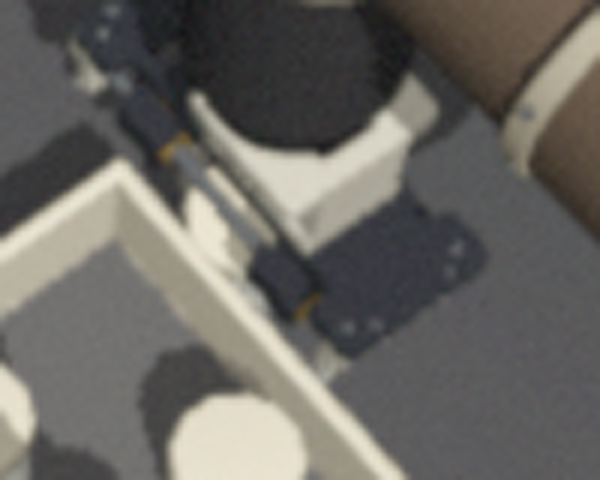

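{"fn": "arm_command", "kwargs": {
  "commands": [-3,-15,0,0,40,-3,-30,15,0,40,0,-8,30,0,40,5,0,12,0,40,8,0,0,0,40]
}}

```text
clock: 13.22
tool_pos: [0.4568, -0.0911, 0.0516]
orientation: [-42.4, 88.6, -110.9]
force: [0.5, -0.6, -1.6]
opening: 0.0558
```

Run:
```python
from h import *
T=snapshot("top")
print("berries",onz(T,325,296,.06))
to([.46,-.085,.036],112.9)
```

```text
berries [ 0.39038887 -0.14742728  0.06      ]
{'pos': array([ 0.4558, -0.0909,  0.0504]), 'az': np.float64(-68.6), 'shift': array([14.,  6., -4.]), 'turn -1.5': array([14.,  6., -4.]), 'turn 178.5': array([14., -6.,  4.])} F [-0.8  0.5 -2.8] op 55.5 t 13.28 q6 96.0
```

{"fn": "arm_command", "kwargs": {
  "commands": [8,0,0,0,40,5,0,0,0,40,3,0,0,0,40]
}}

```text
clock: 13.65
tool_pos: [0.4554, -0.0901, 0.0327]
orientation: [-48.3, 88.5, -116.8]
force: [0.3, 1.0, -1.9]
opening: 0.0558
```

{"fn": "arm_command", "kwargs": {
  "commands": [3,0,0,0,40]
}}

```text
clock: 13.78
tool_pos: [0.4556, -0.09, 0.0298]
orientation: [-48.3, 88.5, -116.7]
force: [-10.8, 1.8, 34.7]
opening: 0.0557
```

{"fn": "arm_command", "kwargs": {
  "commands": [3,0,0,0,40]
}}

```text
clock: 13.9
tool_pos: [0.4558, -0.0902, 0.0289]
orientation: [-46.8, 88.5, -115.1]
force: [-14.6, 4.3, 44.4]
opening: 0.0559
```

{"fn": "arm_command", "kwargs": {
  "commands": [3,0,0,0,40]
}}

```text
clock: 14.02
tool_pos: [0.4559, -0.0903, 0.0286]
orientation: [-44.9, 88.4, -113.1]
force: [-15.7, 6.0, 43.8]
opening: 0.0558
```

{"fn": "arm_command", "kwargs": {
  "commands": [-1,0,0,0,40]
}}

```text
clock: 14.15
tool_pos: [0.4564, -0.09, 0.0305]
orientation: [-41.8, 88.5, -110.0]
force: [0.1, 1.0, -2.3]
opening: 0.0558
```

Run:
```python
from h import *
np.set_printoptions(precision=4,suppress=True)
to([.4558,-.09,.0295],112.9); o=get_obs();print(o["moment"])
S=snapshot("scene")
cv2.imwrite("pics/c8.png",cv2.resize(S["frame"][120:220,260:390],None,fx=5,fy=5,interpolation=cv2.INTER_CUBIC))
```

```text
{'pos': array([ 0.4564, -0.09  ,  0.0305]), 'az': np.float64(-68.2), 'shift': array([ 1., -1., -0.]), 'turn -1.1': array([ 1., -1., -0.]), 'turn 178.9': array([1., 1., 0.])} F [ 0.1  1.  -2.3] op 55.8 t 14.15 q6 96.0
[ 0.0419 -0.079   0.01  ]
```

View pics/c8.png

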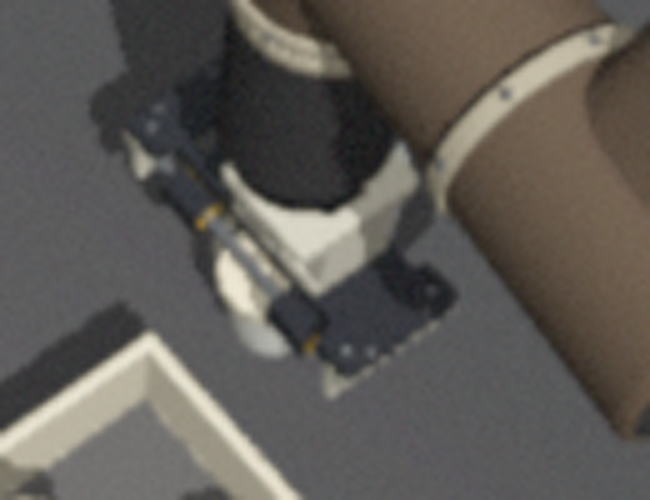

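The jar looks upright: lid at crop (235,275), white side below it. I'll touch down, release and lift clear.

{"fn": "arm_command", "kwargs": {
  "commands": [2,0,0,0,40,0,0,0,0,100,0,0,0,0,100,0,0,0,0,100,0,0,0,0,100]
}}

```text
clock: 14.82
tool_pos: [0.457, -0.09, 0.0281]
orientation: [-41.0, 88.5, -109.2]
force: [0.6, 0.1, -0.0]
opening: 0.0864
```

{"fn": "arm_command", "kwargs": {
  "commands": [-20,0,0,0,100,-50,0,0,0,100,-50,0,0,0,100,-20,0,45,0,100,0,0,60,0,100]
}}

```text
clock: 15.45
tool_pos: [0.498, -0.1836, 0.1752]
orientation: [-40.0, 88.4, -107.8]
force: [1.4, 1.2, -0.6]
opening: 0.0876
```

Run:
```python
from h import *
np.set_printoptions(precision=4,suppress=True)
to([.456,-.09,.1],45)
S,T=snapshot("scene"),snapshot("top")
print(proj(S,[.456,-.09,.072]),proj(T,[.456,-.09,.072]))
u,v=map(int,proj(S,[.456,-.09,.05]));a=S["frame"][v-45:v+45,u-45:u+45]
x,y=map(int,proj(T,[.456,-.09,.05]));b=T["frame"][y-45:y+45,x-45:x+45];print(u,v,x,y)
cv2.imwrite("pics/c9.png",cv2.resize(np.hstack([a,b]),None,fx=4.4,fy=4.4,interpolation=cv2.INTER_CUBIC))
```

```text
{'pos': array([ 0.498 , -0.1836,  0.1752]), 'az': np.float64(-67.8), 'shift': array([  73.,   -2., -104.]), 'turn 67.2': array([ 73., -97., -38.]), 'turn -112.8': array([73., 97., 38.])} F [ 1.4  1.2 -0.6] op 87.6 t 15.45 q6 109.0
(np.float64(315.6579551724443), np.float64(171.37606818246675)) (np.float64(302.4662934885223), np.float64(271.3300991501525))
314 175 301 271
```

View pics/c9.png

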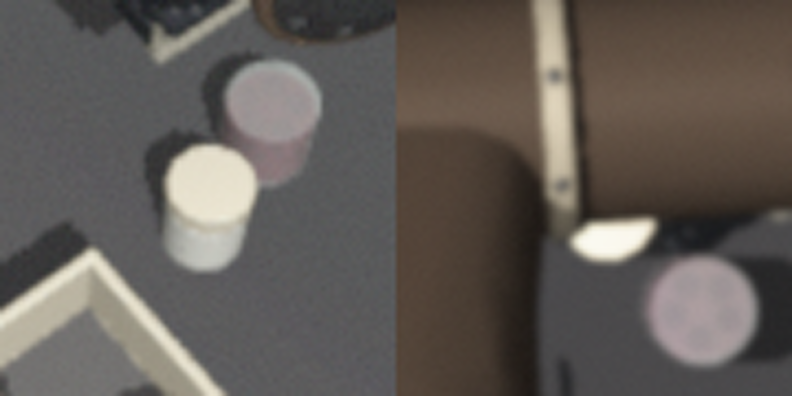

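The spare stands upright on the worktop, released, with its lid at scene (316,172). Next I'll work out the slot position and the regrasp.

Run:
```python
from h import *
np.set_printoptions(precision=4,suppress=True)
S,T=np.load("s0.npy",allow_pickle=True)
print("spare",onz(S,316.4,172.1,.072))
for n,ps,z in(("S",[(289,206)],.141),("Sm",[(309,236),(332,263)],.109),("corner",[(290.2,187.9),(363.3,270)],.095)):
    for p in ps: print(n,onz(S,*p,z))
S2=snapshot("scene"); f=cv2.cvtColor(S2["frame"],cv2.COLOR_BGR2GRAY)
# rim inner/outer corner, sub-pixel
c=cv2.cornerSubPix(f,np.array([[[290.2,187.9]],[[363.3,270.]]],np.float32),(4,4),(-1,-1),(3,30,.01));print(c.ravel(),[onz(S2,*q[0],.095) for q in c])
g=cv2.cvtColor(T["frame"],cv2.COLOR_BGR2GRAY)
c=cv2.cornerSubPix(g,np.array([[[288.8,238.4]],[[183.2,286.4]]],np.float32),(4,4),(-1,-1),(3,30,.01));print(c.ravel(),[onz(T,*q[0],.095) for q in c])
```

```text
spare [ 0.4546 -0.0872  0.072 ]
S [0.5687 0.0257 0.141 ]
Sm [0.5367 0.1057 0.109 ]
Sm [0.5017 0.1887 0.109 ]
corner [ 0.5439 -0.046   0.095 ]
corner [0.4284 0.222  0.095 ]
[289.4238 185.6787 364.2438 269.4281] [array([ 0.5441, -0.0531,  0.095 ]), array([0.4256, 0.2212, 0.095 ])]
[289.2823 239.2812 183.4547 288.0458] [array([ 0.539 , -0.0574,  0.095 ]), array([0.4222, 0.2158, 0.095 ])]
```

Run:
```python
from h import *
to([.4555,-.0888,.12]); to([.4555,-.0888,.046])
```

```text
{'pos': array([ 0.4965, -0.1853,  0.1722]), 'az': np.float64(-68.2), 'shift': array([  50.,   -1., -106.])} F [-1.2  1.1  0.6] op 87.5 t 15.6 q6 109.0
{'pos': array([ 0.4965, -0.1853,  0.1722]), 'az': np.float64(-68.2), 'shift': array([ 124.,    1., -107.])} F [-1.2  1.1  0.6] op 87.5 t 15.6 q6 109.0
```

{"fn": "arm_command", "kwargs": {
  "commands": [0,-1,-50,0,100,20,-1,-40,0,100,20,0,-10,0,100,10,0,0,0,100]
}}

```text
clock: 16.1
tool_pos: [0.4542, -0.0914, 0.1183]
orientation: [-51.1, 88.3, -119.4]
force: [-0.3, 0.1, -0.1]
opening: 0.0875
```

Run:
```python
from h import *
to([.4555,-.0888,.046])
```

```text
{'pos': array([ 0.4542, -0.0914,  0.1183]), 'az': np.float64(-68.3), 'shift': array([72.,  4., -3.])} F [-0.3  0.1 -0.1] op 87.5 t 16.1 q6 96.0
```

{"fn": "arm_command", "kwargs": {
  "commands": [30,2,-2,0,100,30,1,0,0,100,10,0,0,0,100,2,0,0,0,100]
}}

```text
clock: 16.6
tool_pos: [0.4561, -0.0901, 0.0448]
orientation: [-49.8, 88.3, -118.0]
force: [-0.5, -0.5, 0.6]
opening: 0.0875
```

Run:
```python
from h import *
to([.4555,-.0888,.046])
```

```text
{'pos': array([ 0.4561, -0.0901,  0.0448]), 'az': np.float64(-68.2), 'shift': array([-1., -0., -1.])} F [-0.5 -0.5  0.6] op 87.5 t 16.6 q6 96.0
```

{"fn": "arm_command", "kwargs": {
  "commands": [0,0,0,0,40,0,0,0,0,40,0,0,0,0,40,0,0,0,0,40]
}}

```text
clock: 17.1
tool_pos: [0.4579, -0.0901, 0.0473]
orientation: [-42.9, 88.4, -111.1]
force: [0.7, -0.2, -1.5]
opening: 0.0558
```

{"fn": "arm_command", "kwargs": {
  "commands": [-15,0,0,0,40,-40,0,0,0,40,-45,0,0,8.5,40,-30,0,0,8.5,40,0,0,0,8.5,40]
}}

```text
clock: 17.73
tool_pos: [0.4576, -0.0867, 0.1809]
orientation: [-21.8, 88.4, -116.3]
force: [-0.1, 0.0, -2.1]
opening: 0.0559
```

Run:
```python
from h import *
to([.569,.025,.18],78)
```

```text
{'pos': array([ 0.4576, -0.0867,  0.1809]), 'az': np.float64(-94.5), 'shift': array([  -3.,  102., -120.]), 'turn 7.5': array([  -3.,   86., -132.]), 'turn -172.5': array([ -3., -86., 132.])} F [-0.1  0.  -2.1] op 55.9 t 17.73 q6 70.0
```

{"fn": "arm_command", "kwargs": {
  "commands": [0,20,-28,7.5,40,0,28,-43,0,40,0,28,-43,0,40,0,9,-16,0,40,0,0,0,0,40]
}}

```text
clock: 18.35
tool_pos: [0.566, 0.0283, 0.1768]
orientation: [-15.5, 88.4, -118.0]
force: [-0.4, -0.9, -3.0]
opening: 0.0557
```

Run:
```python
from h import *
to([.569,.025,.13],78)
```

```text
{'pos': array([0.566 , 0.0283, 0.1768]), 'az': np.float64(-102.5), 'shift': array([47.,  4.,  1.]), 'turn -0.5': array([47.,  4.,  1.]), 'turn 179.5': array([47., -4., -1.])} F [-0.4 -0.9 -3. ] op 55.7 t 18.35 q6 54.0
```

{"fn": "arm_command", "kwargs": {
  "commands": [25,3,2,0,40,20,1,1,0,40,10,0,0,0,40,3,0,0,0,40]
}}

```text
clock: 18.85
tool_pos: [0.5658, 0.0207, 0.1182]
orientation: [-17.0, 88.4, -119.5]
force: [-0.3, -0.5, -1.9]
opening: 0.056
```

Run:
```python
from h import *
to([.569,.025,.085],78)
```

```text
{'pos': array([0.5658, 0.0207, 0.1182]), 'az': np.float64(-102.6), 'shift': array([33.,  3., -6.]), 'turn -0.6': array([33.,  3., -6.]), 'turn 179.4': array([33., -3.,  6.])} F [-0.3 -0.5 -1.9] op 56.0 t 18.85 q6 54.0
```

{"fn": "arm_command", "kwargs": {
  "commands": [10,3,-4,0,40,10,1,-2,0,40,6,0,0,0,40]
}}

```text
clock: 19.23
tool_pos: [0.5717, 0.0255, 0.092]
orientation: [-12.8, 88.5, -115.4]
force: [-0.6, -0.4, -1.0]
opening: 0.0556
```

Run:
```python
from h import *
to([.569,.025,.085],78)
```

```text
{'pos': array([0.5717, 0.0255, 0.092 ]), 'az': np.float64(-102.6), 'shift': array([ 7., -2.,  1.]), 'turn -0.6': array([ 7., -2.,  1.]), 'turn 179.4': array([ 7.,  2., -1.])} F [-0.6 -0.4 -1. ] op 55.6 t 19.23 q6 54.0
```

{"fn": "arm_command", "kwargs": {
  "commands": [4,-1,0,0,40,2,0,0,0,40]
}}

```text
clock: 19.48
tool_pos: [0.5704, 0.0256, 0.0852]
orientation: [-13.9, 88.5, -116.5]
force: [-0.0, -0.7, -2.8]
opening: 0.0555
```

{"fn": "arm_command", "kwargs": {
  "commands": [2,0,0,0,40]
}}

```text
clock: 19.6
tool_pos: [0.5714, 0.0254, 0.0843]
orientation: [-9.9, 88.5, -112.4]
force: [-3.4, -1.9, 18.6]
opening: 0.0549
```

{"fn": "arm_command", "kwargs": {
  "commands": [1,0,0,0,40]
}}

```text
clock: 19.73
tool_pos: [0.5715, 0.0254, 0.0844]
orientation: [-8.7, 88.5, -111.1]
force: [-3.9, 0.5, 8.1]
opening: 0.0557
```

{"fn": "arm_command", "kwargs": {
  "commands": [0,0,0,0,72,0,0,0,0,72,0,0,0,0,72,-12,0,0,0,72,-35,0,0,0,80]
}}

```text
clock: 20.35
tool_pos: [0.5711, 0.0261, 0.1316]
orientation: [-13.3, 88.4, -115.7]
force: [0.3, 0.5, 0.6]
opening: 0.0678
```

{"fn": "arm_command", "kwargs": {
  "commands": [-60,0,0,0,80,-60,0,0,0,50,-60,0,0,10.5,50,-40,0,0,10.5,40,0,0,0,10.5,40]
}}

```text
clock: 20.98
tool_pos: [0.5737, 0.0312, 0.3667]
orientation: [35.5, 88.6, -99.3]
force: [-0.2, -0.4, -1.8]
opening: 0.0376
```

Run:
```python
from h import *
np.set_printoptions(precision=4,suppress=True)
S,T=np.load("s0.npy",allow_pickle=True)
res={}
for n,s,b in(("S",S,(235,200,300,270)),("T",T,(150,160,240,200))):
    g=cv2.cvtColor(s["frame"],cv2.COLOR_BGR2GRAY)[b[1]:b[3],b[0]:b[2]]
    cs,_=cv2.findContours(cv2.inRange(g,0,62),0,1)
    for c in cs:
        r=cv2.minAreaRect(c)
        if max(r[1])>25 and min(r[1])<12: print(n,[round(r[0][0]+b[0],1),round(r[0][1]+b[1],1)],r[1],r[2])
C=np.array([.5713,.1188]);a=np.radians(22.7);xh=np.array([np.cos(a),np.sin(a)]);yh=np.array([-np.sin(a),np.cos(a)])
for n,s,p in(("S",S,(263.3,237.2)),("T",T,(193.6,178.4))):
    c,d=ray(s,*p)
    t=((C-c[:2])@yh)/(d[:2]@yh);q=c+t*d;print(n,"plane",q,"xw",(q[:2]-C)@xh)
    # on the handle circle about the hinge line
    for t in np.linspace(.5,1.5,4001):
        q=c+t*d;x=(q[:2]-C)@xh-.096;z=q[2]-.096
        if np.hypot(x,z)<.2293: print(n,"circle",q,"yw",(q[:2]-C)@yh,"ang",np.degrees(np.arctan2(z,-x))-3);break
to([.665,.1545,.36],22.7)
```

```text
T [191.9, 177.8] (2.720163345336914, 48.330345153808594) 65.05609893798828
S plane [0.6656 0.1582 0.3201] xw 0.10221898958485091
S circle [0.666  0.1601 0.3251] yw 0.001579805712803033 ang 88.81915704259845
T plane [0.6734 0.1615 0.2646] xw 0.11067265868545828
T circle [0.6623 0.1522 0.3251] yw -0.004283975861118596 ang 87.20306726577478
{'pos': array([0.5737, 0.0312, 0.3667]), 'az': np.float64(-134.7), 'shift': array([   3.,  -22., -152.]), 'turn 22.6': array([   3.,  -79., -132.]), 'turn -157.4': array([  3.,  79., 132.])} F [-0.2 -0.4 -1.8] op 37.6 t 20.98 q6 22.0
```

{"fn": "arm_command", "kwargs": {
  "commands": [0,0,0,10.5,45,0,0,0,10.5,45,0,-20,-33,1.6,45,0,-30,-50,0,45,0,-25,-42,0,45]
}}

```text
clock: 21.6
tool_pos: [0.6608, 0.1477, 0.3737]
orientation: [85.4, 88.8, -72.9]
force: [1.0, -0.2, 1.2]
opening: 0.0392
```

Run:
```python
from h import *
to([.664,.156,.345],22.7)
```

```text
{'pos': array([0.6608, 0.1477, 0.3737]), 'az': np.float64(-158.2), 'shift': array([29., -7., -6.]), 'turn -0.9': array([29., -7., -6.]), 'turn 179.1': array([29.,  7.,  6.])} F [ 1.  -0.2  1.2] op 39.2 t 21.6 q6 -8.0
```

{"fn": "arm_command", "kwargs": {
  "commands": [15,-6,-5,-0.9,45,12,-1,-1,0,45,10,0,0,0,45]
}}

```text
clock: 21.98
tool_pos: [0.6646, 0.1576, 0.3351]
orientation: [82.8, 88.8, -74.4]
force: [-0.1, -0.1, 0.4]
opening: 0.0392
```

{"fn": "arm_command", "kwargs": {
  "commands": [10,0,0,0,45,5,0,0,0,45]
}}

```text
clock: 22.22
tool_pos: [0.6638, 0.1556, 0.3199]
orientation: [83.9, 88.8, -73.4]
force: [0.1, -0.1, 0.6]
opening: 0.0393
```

Run:
```python
from h import *
to([.664,.156,.314],22.7)
S=snapshot("scene")
cv2.imwrite("pics/c10.png",cv2.resize(S["frame"][150:320,200:390],None,fx=3.4,fy=3.4,interpolation=cv2.INTER_CUBIC))
```

```text
{'pos': array([0.6638, 0.1556, 0.3199]), 'az': np.float64(-157.3), 'shift': array([ 6., -0., -0.]), 'turn -0.0': array([ 6., -0., -0.]), 'turn 180.0': array([6., 0., 0.])} F [ 0.1 -0.1  0.6] op 39.3 t 22.23 q6 -8.0
```

View pics/c10.png

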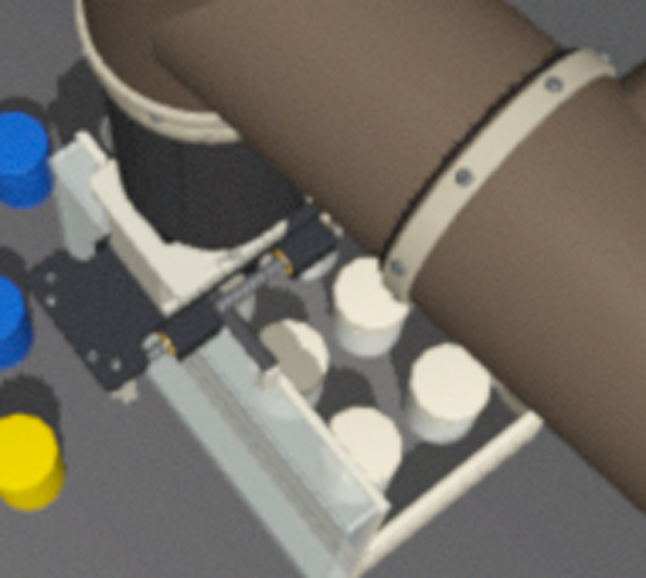

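The jaws straddle the handle bar (crop 250,340). That was picture 12, so from here I check by numbers only. I'll lower a little and grip the bar.

{"fn": "arm_command", "kwargs": {
  "commands": [5,0,0,0,45,0,0,0,0,5,0,0,0,0,5,0,0,0,0,5,0,0,0,0,5]
}}

```text
clock: 22.9
tool_pos: [0.6642, 0.1551, 0.3156]
orientation: [89.1, 88.8, -68.2]
force: [1.0, -0.1, -0.4]
opening: 0.011
```

Run:
```python
from h import *
np.set_printoptions(precision=4,suppress=True)
to([.664,.156,.314],22.7)
# plan the arc: well frame, tool y/z axes, from grip point; TCP hangs h below the bar
o=get_obs();R=Rt(o);a=np.radians(22.7);xh=np.array([np.cos(a),np.sin(a),0])
p=o["tool_pos"]; r=.2293; H=np.array([.660,.156,.096]); 
x0=(p-H)@xh; print("xw rel hinge",x0,"opening",o["opening"])
th0=np.arccos(np.clip(-x0/r,-1,1)); h=H[2]+r*np.sin(th0)-p[2]; print("ang",np.degrees(th0),"TCP below bar",h)
prev=None
for t in np.radians(np.arange(np.degrees(th0),3,-8)):
    q=H-xh*r*np.cos(t)+[0,0,r*np.sin(t)-h]
    print(round(np.degrees(t),0),q.round(4), "d down/y/z mm",(R.T@((q-prev)*1000)).round(1) if prev is not None else ""); prev=q
```

```text
{'pos': array([0.6642, 0.1551, 0.3156]), 'az': np.float64(-157.3), 'shift': array([ 2., -1., -0.]), 'turn -0.0': array([ 2., -1., -0.]), 'turn 180.0': array([2., 1., 0.])} F [ 1.  -0.1 -0.4] op 11.0 t 22.9 q6 -8.0
xw rel hinge 0.0035151783101433744 opening 0.011034239789062558
ang 90.87838103331845 TCP below bar 0.009687853584227635
91.0 [0.6632 0.1574 0.3156] d down/y/z mm 
83.0 [0.6338 0.145  0.3138] d down/y/z mm [ 1.8 -0.  31.9]
75.0 [0.6048 0.1329 0.3077] d down/y/z mm [ 6.2 -0.1 31.4]
67.0 [0.5769 0.1213 0.2972] d down/y/z mm [10.5 -0.2 30.2]
59.0 [0.5507 0.1103 0.2826] d down/y/z mm [14.6 -0.3 28.5]
51.0 [0.5265 0.1002 0.2642] d down/y/z mm [18.4 -0.4 26.2]
43.0 [0.505  0.0912 0.2423] d down/y/z mm [21.9 -0.4 23.3]
35.0 [0.4865 0.0834 0.2174] d down/y/z mm [24.9 -0.5 20.1]
27.0 [0.4713 0.0771 0.19  ] d down/y/z mm [27.5 -0.6 16.4]
19.0 [0.4598 0.0723 0.1605] d down/y/z mm [29.5 -0.6 12.4]
11.0 [0.4523 0.0691 0.1296] d down/y/z mm [30.9 -0.6  8.2]
```

{"fn": "arm_command", "kwargs": {
  "commands": [0,0,10,0,5,1,0,16,0,5,2,0,16,0,5,3,0,16,0,5]
}}

```text
clock: 23.4
tool_pos: [0.6102, 0.1321, 0.3093]
orientation: [99.6, 88.8, -57.7]
force: [3.8, 0.2, -5.5]
opening: 0.0108
```

```bash
cat > arc.py <<'E'
from h import *
a=np.radians(22.7);xh=np.array([np.cos(a),np.sin(a),0]);yh=np.array([-xh[1],xh[0],0]);H=np.array([.660,.156,.096]);r=.2293;h=.0097
def st():
    o=get_obs();d=o["tool_pos"]+[0,0,h]-H
    x,z=d@xh,d[2];print("ang",np.degrees(np.arctan2(z,-x)).round(1),"r",np.hypot(x,z).round(4),"yw",(d@yh).round(4),"F",o["force"].round(1),"M",o["moment"].round(2),"op",o["opening"].round(4),"tool x",Rt(o)[:,0].round(3),"t",o["clock"])
    R=Rt(o);print("radial out in tool axes", (R.T@((d-yh*(d@yh))/np.hypot(x,z))).round(2),"tangent shut",(R.T@(-xh*z+np.array([0,0,x]))/np.hypot(x,z)).round(2), o["tool_pos"].round(4))
st()
E
python3 arc.py
```

```text
Traceback (most recent call last):
  File "arc.py", line 7, in <module>
    st()
    ~~^^
  File "arc.py", line 5, in st
    x,z=d@xh,d[2];print("ang",np.degrees(np.arctan2(z,-x)).round(1),"r",np.hypot(x,z).round(4),"yw",(d@yh).round(4),"F",o["force"].round(1),"M",o["moment"].round(2),"op",o["opening"].round(4),"tool x",Rt(o)[:,0].round(3),"t",o["clock"])
                                                                                                                                                                          ^^^^^^^^^^^^^^^^^^
AttributeError: 'float' object has no attribute 'round'
```

{"fn": "arm_command", "kwargs": {
  "commands": [3,0,16,0,5,4,0,16,0,5,5,0,15,0,5,6,0,15,0,5]
}}

```text
clock: 23.9
tool_pos: [0.5508, 0.1069, 0.2832]
orientation: [97.7, 88.9, -59.8]
force: [14.5, -0.1, -20.4]
opening: 0.0109
```

```bash
sed -i 's/o\["opening"\].round(4)/round(o["opening"],4)/' arc.py; python3 arc.py
```

```text
ang 58.7 r 0.2304 yw -0.0031 F [ 14.5  -0.1 -20.4] M [ 0.18 -5.39  0.13] op 0.0109 tool x [ 0.01  -0.017 -1.   ] t 23.9
radial out in tool axes [-0.86  0.02  0.52] tangent shut [ 0.52 -0.01  0.86] [0.5508 0.1069 0.2832]
```

{"fn": "arm_command", "kwargs": {
  "commands": [11,0,11,0,5,9,0,13,0,5]
}}

```text
clock: 24.15
tool_pos: [0.5266, 0.0966, 0.2636]
orientation: [100.9, 88.9, -56.6]
force: [15.7, 2.2, -17.7]
opening: 0.011
```

```bash
python3 arc.py
```

```text
ang 50.5 r 0.2297 yw -0.0034 F [ 15.7   2.2 -17.7] M [ 0.98 -5.89  0.1 ] op 0.011 tool x [ 0.011 -0.016 -1.   ] t 24.15
radial out in tool axes [-0.77  0.02  0.63] tangent shut [ 0.63 -0.01  0.77] [0.5266 0.0966 0.2636]
```

{"fn": "arm_command", "kwargs": {
  "commands": [13,0,10,0,5,12,0,10,0,5]
}}

```text
clock: 24.4
tool_pos: [0.5048, 0.0873, 0.2393]
orientation: [97.5, 89.0, -60.0]
force: [1.2, 1.6, -0.1]
opening: 0.011
```

```bash
python3 arc.py
```

```text
ang 42.0 r 0.2285 yw -0.0035 F [ 1.2  1.6 -0.1] M [ 0.96 -0.65  0.05] op 0.011 tool x [ 0.009 -0.016 -1.   ] t 24.4
radial out in tool axes [-0.67  0.01  0.74] tangent shut [ 0.74 -0.01  0.67] [0.5048 0.0873 0.2393]
```

{"fn": "arm_command", "kwargs": {
  "commands": [13,0,10,0,5,13,0,9,0,5,14,0,7,0,5]
}}

```text
clock: 24.78
tool_pos: [0.4791, 0.0763, 0.1994]
orientation: [112.6, 89.0, -44.8]
force: [-4.7, 1.0, 3.0]
opening: 0.0113
```

```bash
python3 arc.py
```

```text
ang 29.8 r 0.2277 yw -0.0037 F [-4.7  1.   3. ] M [0.57 1.25 0.03] op 0.0113 tool x [ 0.013 -0.013 -1.   ] t 24.775
radial out in tool axes [-0.5   0.01  0.86] tangent shut [ 0.86 -0.01  0.5 ] [0.4791 0.0763 0.1994]
```

Nearly free of side load. I'll continue more slowly.

{"fn": "arm_command", "kwargs": {
  "commands": [12,0,7,0,5,13,0,6,0,5,13,0,5,0,5]
}}

```text
clock: 25.15
tool_pos: [0.4631, 0.0696, 0.1596]
orientation: [125.9, 88.9, -31.5]
force: [-0.2, 3.0, -0.5]
opening: 0.011
```

```bash
python3 arc.py
```

```text
ang 18.8 r 0.2271 yw -0.0037 F [-0.2  3.  -0.5] M [ 1.3  -0.42  0.07] op 0.011 tool x [ 0.016 -0.01  -1.   ] t 25.15
radial out in tool axes [-0.33  0.01  0.94] tangent shut [ 0.94 -0.01  0.33] [0.4631 0.0696 0.1596]
```

{"fn": "arm_command", "kwargs": {
  "commands": [11,0,3,0,5,11,0,3,0,5,10,0,2,0,5,8,0,1,0,5]
}}

```text
clock: 25.65
tool_pos: [0.4544, 0.0659, 0.116]
orientation: [123.8, 89.0, -33.6]
force: [-2.4, 4.3, 0.3]
opening: 0.011
```

```bash
python3 arc.py
```

```text
ang 7.5 r 0.2264 yw -0.0038 F [-2.4  4.3  0.3] M [1.78 0.52 0.11] op 0.011 tool x [ 0.015 -0.01  -1.   ] t 25.65
radial out in tool axes [-0.14  0.    0.99] tangent shut [ 0.99 -0.01  0.14] [0.4544 0.0659 0.116 ]
```

{"fn": "arm_command", "kwargs": {
  "commands": [6,0,1,0,5,5,0,0,0,5]
}}

```text
clock: 25.9
tool_pos: [0.4534, 0.0654, 0.1039]
orientation: [121.8, 89.0, -35.6]
force: [-3.8, 4.3, -0.3]
opening: 0.0111
```

{"fn": "arm_command", "kwargs": {
  "commands": [3,0,0,0,5,2,0,0,0,5]
}}

```text
clock: 26.15
tool_pos: [0.4533, 0.0652, 0.0996]
orientation: [118.2, 89.0, -39.2]
force: [-15.3, 5.8, 34.0]
opening: 0.011
```

{"fn": "arm_command", "kwargs": {
  "commands": [2,0,0,0,5]
}}

```text
clock: 26.28
tool_pos: [0.4533, 0.0652, 0.0996]
orientation: [117.4, 89.0, -39.9]
force: [-17.0, 6.4, 34.2]
opening: 0.0108
```

```bash
python3 arc.py
```

```text
ang 3.4 r 0.2261 yw -0.004 F [-17.    6.4  34.2] M [ 2.34  6.04 -0.01] op 0.0108 tool x [ 0.014 -0.011 -1.   ] t 26.275
radial out in tool axes [-0.07  0.    1.  ] tangent shut [ 1.   -0.02  0.07] [0.4533 0.0652 0.0996]
```

{"fn": "arm_command", "kwargs": {
  "commands": [-1,0,0,0,5,0,0,0,0,22,0,0,0,0,22,0,0,0,0,22]
}}

```text
clock: 26.78
tool_pos: [0.4528, 0.0638, 0.1007]
orientation: [110.2, 88.9, -47.1]
force: [0.1, 0.5, 0.4]
opening: 0.0196
```

```bash
python3 arc.py
```

```text
ang 3.6 r 0.2272 yw -0.0051 F [0.1 0.5 0.4] M [ 0.07 -0.03  0.04] op 0.0196 tool x [ 0.013 -0.014 -1.   ] t 26.775
radial out in tool axes [-0.07  0.    1.  ] tangent shut [ 1.   -0.02  0.07] [0.4528 0.0638 0.1007]
```

{"fn": "arm_command", "kwargs": {
  "commands": [-6,0,0,0,22,-15,0,0,0,22]
}}

```text
clock: 27.02
tool_pos: [0.4517, 0.0632, 0.1213]
orientation: [99.3, 88.9, -58.1]
force: [0.6, 0.1, 0.6]
opening: 0.0193
```

{"fn": "arm_command", "kwargs": {
  "commands": [-30,0,0,0,22,-50,0,0,0,22,-50,0,0,0,22]
}}

```text
clock: 27.4
tool_pos: [0.4486, 0.0639, 0.2532]
orientation: [79.0, 88.9, -78.4]
force: [-0.0, 0.7, 0.2]
opening: 0.0191
```

Run:
```python
from h import *
to([.3,.45,.27])
```

```text
{'pos': array([0.4486, 0.0639, 0.2532]), 'az': np.float64(-157.4), 'shift': array([ -25., -413.,  -11.])} F [-0.   0.7  0.2] op 19.1 t 27.4 q6 -12.0
```

{"fn": "arm_command", "kwargs": {
  "commands": [-5,-50,0,0,22,-5,-55,0,0,22,-5,-55,0,0,22,-5,-55,0,0,22,-5,-55,0,0,22]
}}

```text
clock: 28.02
tool_pos: [0.345, 0.3181, 0.2813]
orientation: [113.7, 88.9, -44.1]
force: [1.2, -0.7, -0.5]
opening: 0.0191
```

{"fn": "arm_command", "kwargs": {
  "commands": [0,-55,0,0,22,0,-55,0,0,22,0,0,0,0,22]
}}

```text
clock: 28.4
tool_pos: [0.3002, 0.4257, 0.2806]
orientation: [117.5, 88.9, -40.1]
force: [-0.1, -0.8, -0.2]
opening: 0.0196
```

Run:
```python
from h import *
np.set_printoptions(precision=4,suppress=True)
S,T=snapshot("scene"),snapshot("top");S0,T0=np.load("s0.npy",allow_pickle=True)
print(get_obs()["tool_pos"])
# jar lid circles, under the clear cover and on the board
for n,s,b in(("S",S,(215,180,375,325)),("T",T,(150,180,300,290)),("Sb",S,(235,50,320,130)),("Tb",T,(395,220,460,290))):
    g=cv2.resize(cv2.cvtColor(s["frame"],cv2.COLOR_BGR2GRAY)[b[1]:b[3],b[0]:b[2]],None,fx=4,fy=4,interpolation=cv2.INTER_CUBIC)
    c=cv2.HoughCircles(g,cv2.HOUGH_GRADIENT_ALT,1.5,60,param1=60,param2=0.5,minRadius=32,maxRadius=60)
    print(n,None if c is None else [(float(round(x/4+b[0]-.4,1)),float(round(y/4+b[1]-.4,1)),float(round(q/4,1)),onz(s,x/4+b[0]-.4,y/4+b[1]-.4,.118 if "b" in n else .109)[:2]) for x,y,q in c[0]])
# dark handle bar: now at the front
for n,s,b in(("S",S,(300,180,400,300)),("T",T,(190,230,290,310))):
    p=proj(s,[.660-.9225*.229,.156-.386*.229,.108]);print(n,"bar shut expected at",np.round(p,1))
    for k in(-35,0,35):
        q=proj(s,np.array([.4488-.386*k/1000,.0676+.9225*k/1000,.108]));u,v=map(round,q);print("  grey 5x5",s["frame"][v-2:v+3,u-2:u+3].mean(2).round().astype(int).tolist())
# bystanders: change of picture round each
for k,b in dict(carton=(415,170,465,215),berries=(308,280,342,312),lid=(104,275,134,302),spoon=(298,178,360,210),board=(392,225,460,305)).items():
    d=cv2.absdiff(T["frame"],T0["frame"])[b[1]:b[3],b[0]:b[2]].max(2);print(k,"changed px",int((d>40).sum()),"of",d.size)
```

```text
[0.3012 0.4233 0.281 ]
S [(264.79998779296875, 230.1999969482422, 11.199999809265137, array([0.6418, 0.0622])), (305.0, 281.6000061035156, 11.899999618530273, array([0.5799, 0.2171])), (237.8000030517578, 188.60000610351562, 8.800000190734863, array([ 0.6826, -0.0721]))]
T [(183.6999969482422, 228.0, 11.199999809265137, array([0.5743, 0.2117])), (195.39999389648438, 258.0, 11.199999809265137, array([0.4972, 0.1827])), (213.39999389648438, 214.10000610351562, 11.100000381469727, array([0.6079, 0.1356])), (227.1999969482422, 242.60000610351562, 11.100000381469727, array([0.534 , 0.1013])), (243.6999969482422, 200.1999969482422, 11.0, array([0.6417, 0.0571])), (256.79998779296875, 230.60000610351562, 11.199999809265137, array([0.5626, 0.0252]))]
Sb [(275.1000061035156, 73.19999694824219, 9.5, array([ 0.488 , -0.4229]))]
Tb [(438.5, 256.0, 11.699999809265137, array([ 0.4856, -0.4315]))]
S bar shut expected at [337.1 215. ]
  grey 5x5 [[78, 80, 90, 89, 91], [82, 80, 85, 91, 88], [84, 79, 79, 83, 90], [79, 83, 81, 77, 85], [74, 80, 85, 80, 80]]
  grey 5x5 [[78, 79, 87, 89, 90], [83, 75, 79, 90, 89], [84, 81, 77, 83, 90], [82, 84, 82, 79, 81], [76, 82, 83, 79, 76]]
  grey 5x5 [[78, 73, 87, 91, 93], [78, 76, 76, 83, 89], [81, 81, 73, 75, 84], [83, 83, 80, 75, 80], [77, 86, 82, 78, 79]]
T bar shut expected at [241.1 276. ]
  grey 5x5 [[50, 54, 59, 60, 61], [59, 61, 62, 60, 58], [62, 60, 56, 53, 48], [56, 53, 49, 43, 41], [46, 43, 40, 37, 41]]
  grey 5x5 [[51, 55, 61, 63, 63], [60, 62, 63, 61, 57], [63, 59, 57, 53, 49], [56, 50, 45, 43, 39], [44, 41, 38, 40, 43]]
  grey 5x5 [[53, 56, 60, 62, 62], [62, 61, 62, 60, 55], [64, 60, 54, 51, 47], [55, 49, 45, 42, 38], [43, 39, 38, 38, 41]]
carton changed px 0 of 2250
berries changed px 0 of 1088
lid changed px 0 of 810
spoon changed px 271 of 1984
board changed px 676 of 5440
```

Run:
```python
from h import *
S,T=snapshot("scene"),snapshot("top");S0,T0=np.load("s0.npy",allow_pickle=True)
for s in(T0,T): print("spoon",blobs(s,(0,0,125),(180,60,255),(298,178,362,212),15))
# bar from both views: brightest-gradient free check, triangulate Hough line through bar highlights is overkill; rim gap instead
print("force",get_obs()["force"].round(1)); print(close_job())
```

```text
spoon [(333.1, 197.6, 45.2, 11.4, 9, 201.0)]
spoon [(328.0, 198.5, 53.3, 18.4, 26, 410.5)]
force [-0.1 -0.5 -0.2]
the job is handed in; nothing more can be done
None
```

The job is done and handed in at about 28.5 s of the 72 s allowed.

- **Tall jar:** I lifted it out of the front-corner place and set it on the board. Its lid circle shows in both final views, near (0.487, -0.427), about the middle of the board.
- **Short jar:** The tool could only turn about the vertical. So I gripped the jar across its side and tipped it upright against the maker's front rim. Then I set it on the worktop, let go, and saw it standing by itself. I took it again and set it in the freed place.
- **Cover:** I held it by the bar all the way down. It stopped at the rim about 1 mm above the bar height worked out for shut, and I then let go and backed away.

**Last checks**
- In the top view all six lid circles in the well were found under the cover, with equal radii and standing where expected. The scene view found only two of them.
- The cover's final angle was not measured separately from pictures after release. The bar does appear where the shut position predicts.
- The carton, berries and loose lid did not change in the pictures.
- The spoon check disagreed: its blob changed in area and outline. I think this is because the open cover's shadow left the spoon bowl, since nothing of the robot came near it, but I did not confirm that.
- The two cameras disagreed by about 5 mm in position, so heights came out about 13 mm low. I averaged the two views and used the touch contacts to correct for it.
- The side load on the cover reached about 25 N partway down. Pressing the jar down on the worktop reached about 44 N through the fingers, and shutting the cover about 34 N.

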